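Slide the turned candlestick into the clamping jig and lock the cam

ROBOT

A 7-joint arm with a two-finger parallel gripper is mounted at the origin on a cart in front of the work surface, level with it; the furniture and walls round the work are solid. World frame = base frame: x ahead of the robot, y to its left, z up, the work surface at z = 0. Lengths are in m, angles in rad, forces in N, time in s.
With the tool pointing down it reaches from about 0.425 to 0.925 m from the base axis. Payload 6.8 kg.
Tool frame: the origin (TCP) lies at the very end of the fingers, on their centre line; the grasp point (between the pads) lies bot.tcp_to_grasp behind it (bot.tcp_to_grasp is the distance from the TCP to the grasp point, in m); z points along the fingers, y is the line along which they close (so a half turn about z gives the same grasp; the last joint's range is limited). The gripper opens to 85 mm and grips with 20 to 120 N. Pads are 22 mm wide; open, the fingers measure 114 mm over their backs; the gripper's body (76 mm by 85 mm) begins 54 mm behind the grasp point. The pads swing forward as they close: fully open they stand 13 mm farther back than shut.
Start: joints at [1.033, 0.477, 0.022, 1.555, -0.011, 1.109, -0.083], TCP at [0.281, -0.614, 0.199] pointing down, gripper open.
Joint ranges: [-2.96, 2.96], [-0.34, 2.1], [-1.41, 1.46], [0.24, 2.44], [-1.37, 4.51], [0.17, 1.92], [-2.96, 2.96]. Speed limits (rad/s): [2.39, 2.39, 3.14, 3.14, 3.14, 3.14, 3.14].

INTERFACE

Orientations are given as a unit quaternion [w, x, y, z].
In Python, from station import bot gives the robot as it stands.
- The arm moves only by the tool servo_tool, never from a script. Its argument "motion" is a list that holds one entry, the list of rows, each a list of 7 numbers: the shift along the tool's x, y, z in m, then the turn, a rotation vector about the tool's x, y, z in units of 5 degrees (1.0 is 5 degrees), then the opening, from 0 (shut) to 1 (fully open). A call has 1 to 20 rows; each row is the pose to reach, as a shift and turn from the pose commanded when the call began, along the tool's axes at that moment; what a row does not reach only later rows make up. A row lasts 1/12 s, in which the tool goes at most 41.7 mm and 7.16 degrees, less where a joint would pass 70% of its speed; a pose out of reach is approached as far as the arm can. A call with a gripper value outside its range is refused whole. The fingers move at their own pace and stop on an object; "grip_force" is the grip in N (left out, the last holds). Time passes only in rows, so rows that repeat a pose let the fingers close. It gives the time, the measured TCP pose, the force, the opening and the grip force at its end, in the units of the state.
- bot.get_obs(): the state, without advancing time (a new reading comes with each control period).
- bot.read_camera(name): name is "scene" or "side" or "wrist"; returns a dict with "img" (384x512x3 uint8, red, green, blue), "K" (3x3 intrinsics, pixels), "pose" (4x4, takes a point from camera to world coordinates). Camera axes: x right, y down, z forward; pixel columns grow to the right and rows downward; lengths in m; the calibration is good to about 2 mm. A picture is of the moment at which its call begins. There is no depth.
- bot.hand_in(): hands the job in; it is judged then, once.
The state is a dict: "t": time; "q": joint angles; "joint_vel": joint speeds; "joint_torque": joint torques, N m; "eef_pos": TCP position; "tool_rot": TCP orientation; "contact_force": force on the tool from outside, world axes, zero at the start; "torque": the same for the moment, N m; "gripper_width": opening from 0.0 (shut) to 1.0 (fully open); "grasp_force": force on a finger pad.
Only numpy, scipy, OpenCV 4.12 (cv2) and the standard library are available. Lean on these libraries where they do the work, as an engineer would, in place of code of your own. Each camera call takes 0.05 s, during which the arm holds its last target. There are 200 camera calls.

TASK

The tall turned candlestick is to be drilled next, so set it up in the clamping jig: push it with the fingertips, low on its foot so that it slides over the bench without tipping or being lifted, into the jig's open side until the foot sits in the corner of the two fences. Then push the jig's cam lever over as far as it goes, so that the foot is clamped, and leave the candlestick standing upright and the other things on the bench where they are.

Things in the scene. Friction and masses are not known exactly. Their poses are not given: they have to be found in the camera images.
- candlestick: loose turned candlestick of pale wood, 205 mm tall, about 0.3 kg, upright on the bench. Its foot is a cylinder 56 mm across and 26 mm high; above it a stem 21 to 25 mm thick, a bead 34 mm wide at 112 mm, a cup 40 mm wide at the top. Pushed higher than 40 to 55 mm above the bench it tips over. Origin: centre of the underside, z up.
- jig: plywood jig screwed to the bench. Origin: on the bench, where the foot's centre is when seated in the corner. x points into the jig from its open side, y to the left of that. Fences 30 mm high: back, face at x=+28 mm, y -58 to +52; side, face at y=+28, x from -18. No floor between. A 12 mm board (x -66 to 28, y -92 to -38) bears the cam; open, it leaves 5 mm beside a foot on the side fence.
- cam_lever (a joint): turn of the cam lever on its upright pivot, rad, clockwise from above: 0 open (lever points 40 deg from the jig's +x towards its -y), 1.92 fully over (150 deg from +x towards -y, at a wooden stop pin on the board). Starts at 0 to 0.3. About 0.1 Nm turns it, up to 0.7 Nm as the cam bites on the foot in the last 0.5 rad; past dead centre (1.78) it stays over.
- handle (a point): centre of the top of the lever's handle, a wooden dowel 20 mm in diameter, upright from 46 to 86 mm above the bench, 100 mm from the pivot. The lever bar under it is 22 mm wide, 33 to 46 mm above the bench, and ends 14 mm past the dowel's axis.
- pivot (a point): top of the cam's pivot bolt, 54 mm above the bench, at x=-10, y=-60 mm in the jig's frame. The cam below the lever is a rubber-rimmed disc of 22 mm radius, 14 to 32 mm above the bench, its centre 12 mm off the pivot.
- tape_measure: bystander: yellow tape measure, 38 x 86 x 59 mm, loose. Origin: centre of the underside
- block_red: bystander: dark hardwood offcut lying flat, 45 x 110 x 32 mm, long side along its y, loose. Origin: centre of the underside
- driver_green: bystander: small screwdriver with a green handle, lying, 26 x 144 x 28 mm, long side along its y, loose. Origin: centre of the underside
- oil_can: bystander: oil can with a long thin spout, 67 mm wide, 170 mm tall, loose. Origin: centre of the underside
- battery_pack: bystander: stepped battery pack, 100 x 70 x 60 mm, loose. Origin: centre of the underside
- adjustable_wrench: bystander: steel adjustable wrench lying flat, 38 x 167 x 10 mm, long side along its y, loose. Origin: centre of the underside

How it is judged:
On the way, in this order (a step that is already met when the one before it is completed fails the run):
1. the candlestick has been slid into the corner of the jig, upright (horizontal distance between candlestick and jig below 0.012 m and angle between candlestick's own z axis and vertical below 0.06 rad), for 0.1 s.
2. the cam lever has been pushed over against its stop (value of joint cam_lever above 1.82 rad), for 0.1 s.
At the end, for the whole second after the job is handed in: The candlestick stands upright on the bench (within 0.05 rad) with the centre of its foot within 4 mm of the seat in the corner of the fences, at rest; the cam lever is over against its stop (above 1.82 rad) and the cam presses on the foot with more than 5 N (horizontal distance between candlestick and jig below 0.004 m and angle between candlestick's own z axis and vertical below 0.05 rad and height (world z) of candlestick below 0.004 m and value of joint cam_lever above 1.82 rad and contact force between cam_lever and candlestick above 5 N and linear speed of candlestick below 0.01 m/s); the robot touches nothing.
It fails at once if the candlestick is tipped by more than 0.3 rad (angle between candlestick's own z axis and vertical above 0.3 rad).
It fails at once if the candlestick is lifted off the bench (foot more than 12 mm up) (height (world z) of candlestick above 0.012 m).
It fails at once if another thing on the bench is moved by more than 25 mm (distance of any of oil_can, battery_pack, tape_measure, block_red, driver_green, adjustable_wrench from where it was at the start of the episode above 0.025 m).
It also fails if it takes over 64 s, if anything falls off the work surface, if the arm or the gripper's body presses on something with over 40 N, if the wrist force passes 120 N, or if a joint passes its speed limit or range.

## Working session

There is one attempt and no reset: what is moved stays moved. The work goes in short steps, Python scripts to look and compute and a tool call to move; the robot and the scene stay as the last step left them, time stands still between calls to the robot, and variables do not carry over. Pictures are saved under pics/ and viewed, at most 10 in all, crops included, and the job is handed in when it is done.

Besides the shell and the picture viewer there is one more tool, called after "Request:" as name(argument=value, ...) on one line, values as JSON. servo_tool: Moves the arm, as the interface text tells. Its arguments: {"type":"object","properties":{"motion":{"type":"array"},"grip_force":{"type":"number"}},"required":["motion"]}

```bash
mkdir -p pics; ls; python3 - <<'E'
from station import bot
import cv2,numpy as np,pickle
d={}
for n in("scene","side"):
    r=bot.read_camera(n);d[n]=r
    cv2.imwrite(f"pics/{n}0.png",cv2.resize(r["img"][:,:,::-1],(800,600),interpolation=cv2.INTER_CUBIC))
    print(n,r["K"].round(1).tolist(),r["pose"].round(3).tolist())
pickle.dump(d,open("d0.pkl","wb"))
o=bot.get_obs();print({k:np.round(v,3).tolist() for k,v in o.items()},bot.tcp_to_grasp)
E
```

```text
pics
scene [[450.7, 0.0, 254.8], [0.0, 450.7, 191.6], [0.0, 0.0, 1.0]] [[0.717, -0.32, 0.62, -0.129], [-0.697, -0.357, 0.622, -0.598], [0.022, -0.878, -0.479, 0.612], [0.0, 0.0, 0.0, 1.0]]
side [[359.6, 0.0, 256.1], [0.0, 359.6, 191.7], [0.0, 0.0, 1.0]] [[0.976, -0.134, 0.173, 0.425], [-0.219, -0.557, 0.801, -0.667], [-0.011, -0.82, -0.573, 0.606], [0.0, 0.0, 0.0, 1.0]]
{'t': 0.1, 'q': [1.033, 0.478, 0.022, 1.556, -0.012, 1.109, -0.083], 'joint_vel': [-0.001, 0.0, -0.001, -0.002, -0.001, 0.001, -0.002], 'joint_torque': [0.005, -59.777, 1.614, -28.195, 0.013, 0.005, -0.0], 'eef_pos': [0.281, -0.613, 0.198], 'tool_rot': [-0.001, 0.977, 0.213, -0.0], 'contact_force': [0.262, 0.075, -0.373], 'torque': [-0.012, -0.019, -0.034], 'grasp_force': 0.0, 'gripper_width': 1.001} 0.0187
```

View pics/scene0.png

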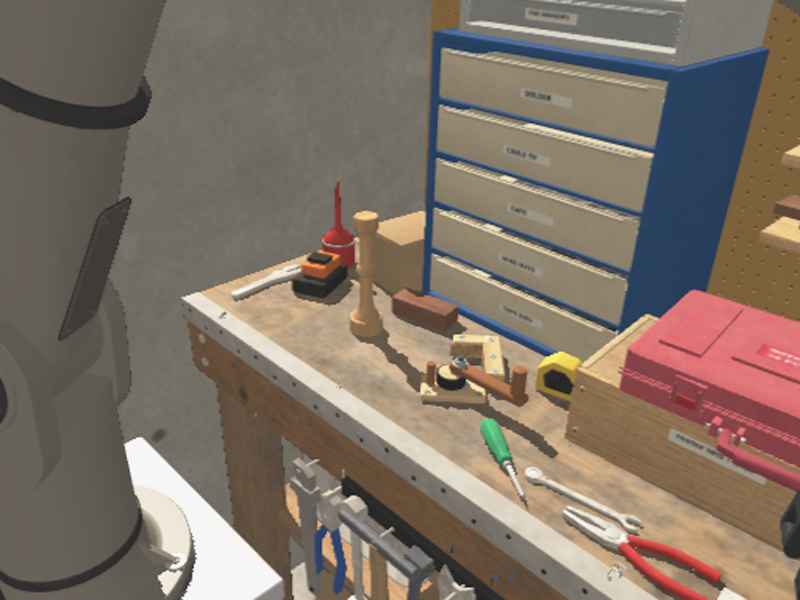

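View pics/side0.png

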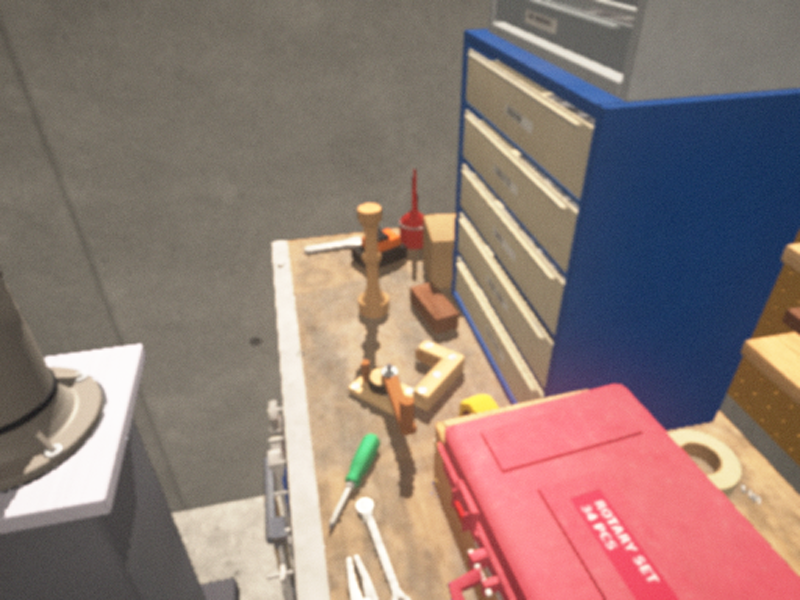

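The scene view shows the candlestick (foot about 366,322 in the 800x600 picture), the jig (pivot bolt 459,362; handle 519,380; fence L around 480,350) and the driver in front of it at 500,460. The side view shows the foot at 374,305, the bolt at 389,372 and the handle at 406,405. I'll enlarge the jig in both views.

```bash
python3 - <<'E'
import cv2,numpy as np,pickle
d=pickle.load(open("d0.pkl","rb"))
a=d["scene"]["img"][195:275,215:345,::-1]; b=d["side"]["img"][180:280,215:305,::-1]
A=cv2.resize(a,None,fx=6,fy=6,interpolation=cv2.INTER_CUBIC)
B=cv2.resize(b,None,fx=6,fy=6,interpolation=cv2.INTER_CUBIC)
cv2.imwrite("pics/c1.png",A);cv2.imwrite("pics/c2.png",B)
E
```

```text
(no output)
```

View pics/c1.png

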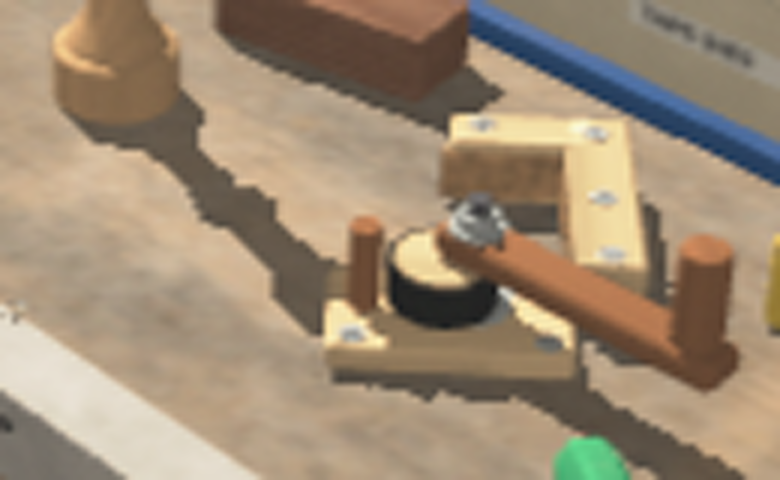

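View pics/c2.png

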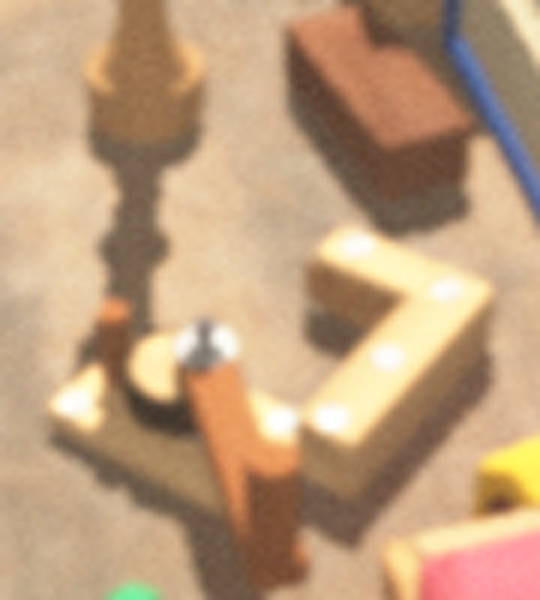

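```bash
cat >h.py <<'E'
import numpy as np,cv2,pickle
def ray(r,u,v,z):
    T=r["pose"];d=T[:3,:3]@np.linalg.solve(r["K"],[u,v,1.]);c=T[:3,3]
    return (c+d*(z-c[2])/d[2])[:2]
def fit(M,W):
    M,W=map(np.array,(M,W));m=M-M.mean(0);w=W-W.mean(0)
    a=np.arctan2((m[:,0]*w[:,1]-m[:,1]*w[:,0]).sum(),(m*w).sum())
    R=np.array([[np.cos(a),-np.sin(a)],[np.sin(a),np.cos(a)]])
    return a,W.mean(0)-R@M.mean(0),R
E
python3 - <<'E'
from h import *
d=pickle.load(open("d0.pkl","rb"));S,D=d["scene"],d["side"]
s=lambda x,y,z:ray(S,215+x/6-.4,195+y/6-.4,z)
e=lambda x,y,z:ray(D,215+x/6-.4,180+y/6-.4,z)
M=np.array([(28,28),(-18,28),(28,-58),(-10,-60),(-66,-92)])/1e3
Z=[.03,.03,.03,.054,.012]
A=[s(x,y,z) for (x,y),z in zip([(567,150),(443,147),(575,262),(482,200),(326,346)],Z)]
B=[e(x,y,z) for (x,y),z in zip([(408,295),(308,262),(303,415),(207,325),(50,408)],Z)]
for W,MM in((A,M),(B,M),(A+B,np.r_[M,M])):
    a,t,R=fit(MM,W);print(np.degrees(a),t,((MM@R.T+t-W)*1e3).round(1).tolist())
print("handle",s(705,248,.086),e(270,460,.086))
for h in (s(705,248,.086),e(270,460,.086)):
    p=R.T@(h-t)-M[3];print(np.linalg.norm(p),np.degrees(np.arctan2(-p[1],p[0])))
print("cup",ray(S,366/1.5625,215/1.5625,.205),ray(D,370/1.5625,209/1.5625,.205))
for r,p in((S,s(117,122,0)),(D,e(144,150,0))):
    w=p-r["pose"][:2,3];w/=np.linalg.norm(w);c=p+.028*w;print("foot",c,R.T@(c-t))
def mask(r,lo,hi):
    m=cv2.inRange(cv2.cvtColor(r["img"],cv2.COLOR_RGB2HSV),lo,hi)
    c=max(cv2.findContours(m,0,2)[0],key=cv2.contourArea);return c[:,0]
g=mask(S,(50,120,50),(80,255,255));print("green",[ray(S,*p,.02).round(3).tolist() for p in (g[g[:,1].argmin()],g[g[:,1].argmax()])])
print("block",[s(*p,.0).round(3).tolist() for p in((218,35),(415,98),(468,60))])
print("tape",ray(S,537/1.5625,382/1.5625,0))
print("battery",ray(S,320/1.5625,297/1.5625,0), "edge",ray(S,340/1.5625,385/1.5625,0))
print("drv tip",ray(S,523/1.5625,500/1.5625,0))
E
```

```text
-46.48366305490537 [ 0.58530267 -0.0271709 ] [[1.7, 4.1], [5.8, 2.1], [-1.1, -1.6], [-6.0, -4.4], [-0.4, -0.2]]
-46.77624806426656 [ 0.58939954 -0.02773989] [[1.2, 1.1], [4.2, 5.1], [-3.4, -0.3], [-0.9, -5.9], [-1.1, 0.1]]
-46.63031609623553 [ 0.5873513  -0.02745552] [[3.8, 3.8], [7.9, 1.8], [0.8, -1.8], [-4.0, -4.6], [1.6, -0.2], [-0.8, 1.5], [2.1, 5.4], [-5.3, -0.1], [-2.8, -5.8], [-3.1, 0.1]]
handle [ 0.53706795 -0.16009598] [ 0.53984916 -0.16210773]
0.09870786669832238 43.2536088429432
0.10076352889611416 41.67428883533599
cup [0.5498854  0.15849183] [0.55512718 0.15551763]
foot [0.55368154 0.16317268] [-0.16169603  0.10642912]
foot [0.5513211  0.15827149] [-0.15975409  0.10134756]
green [[0.491, -0.148], [0.437, -0.216]]
block [[0.62, 0.168], [0.645, 0.07], [0.688, 0.076]]
tape [ 0.63746943 -0.12888201]
battery [0.56311277 0.29809538] edge [0.41419852 0.064754  ]
drv tip [ 0.42424346 -0.26306096]
```

```bash
cat >>h.py <<'E'
from scipy.spatial.transform import Rotation as Ro
from station import bot
SEAT=np.array([.587,-.028]);AZ=np.radians(-46.6)
RJ=np.array([[np.cos(AZ),-np.sin(AZ)],[np.sin(AZ),np.cos(AZ)]])
j2w=lambda p:SEAT+RJ@np.array(p)
w2j=lambda p:RJ.T@(np.array(p)[:2]-SEAT)
def goto(p,az,tilt,show=True):
    "shift + turn (5 deg units) in the tool axes to put the TCP at p, pushing along azimuth az (deg), leaning back by tilt"
    o=bot.get_obs();w,x,y,z=o["tool_rot"];C=Ro.from_quat([x,y,z,w])
    f=np.r_[np.cos(np.radians(az)),np.sin(np.radians(az)),0];t=np.radians(tilt);u=np.array([0,0,1.])
    zt=f*np.sin(t)-u*np.cos(t);xt=-(f*np.cos(t)+u*np.sin(t));T=Ro.from_matrix(np.c_[xt,np.cross(zt,xt),zt])
    s=C.inv().apply(np.array(p)-o["eef_pos"]);r=np.degrees((C.inv()*T).as_rotvec())/5
    print("goto",np.round(p,3),s.round(4).tolist(),r.round(2).tolist())
E
python3 - <<'E'
from h import *
c=np.array([.5525,.159]);tgt=j2w([-.1,-.003]);v=tgt-c;L=np.hypot(*v);v/=L;az=np.degrees(np.arctan2(v[1],v[0]))
print(tgt,L,az); p=c-v*.065
goto([*p,.33],az,30)
d=pickle.load(open("d0.pkl","rb"));S=d["scene"]
print("oil",ray(S,338/1.5625,262/1.5625,0),"box",ray(S,570/1.5625,440/1.5625,0),"wrench R end",ray(S,300/1.5625,270/1.5625,0))
E
```

```text
[0.51611152 0.0425962 ] 0.12195886483305163 -107.35953516570227
goto [0.572 0.221 0.33 ] [0.612, -0.6373, -0.1313] [-2.53, -5.65, -9.37]
oil [0.68175812 0.38911429] box [ 0.56012397 -0.23891865] wrench R end [0.60330417 0.41049011]
```

Request:
servo_tool(motion=[[[0, 0, -0.1313, 0, 0, 0, 0.28], [0, 0, -0.1313, 0, 0, 0, 0.28], [0, 0, -0.1313, 0, 0, 0, 0.28], [0, 0, -0.1313, 0, 0, 0, 0.28], [0.3, -0.31, -0.1313, -1.2, -2.8, -4.7, 0.28], [0.3, -0.31, -0.1313, -1.2, -2.8, -4.7, 0.28], [0.3, -0.31, -0.1313, -1.2, -2.8, -4.7, 0.28], [0.3, -0.31, -0.1313, -1.2, -2.8, -4.7, 0.28], [0.3, -0.31, -0.1313, -1.2, -2.8, -4.7, 0.28], [0.3, -0.31, -0.1313, -1.2, -2.8, -4.7, 0.28], [0.3, -0.31, -0.1313, -1.2, -2.8, -4.7, 0.28], [0.3, -0.31, -0.1313, -1.2, -2.8, -4.7, 0.28], [0.3, -0.31, -0.1313, -1.2, -2.8, -4.7, 0.28], [0.3, -0.31, -0.1313, -1.2, -2.8, -4.7, 0.28], [0.612, -0.6373, -0.1313, -2.53, -5.65, -9.37, 0.28], [0.612, -0.6373, -0.1313, -2.53, -5.65, -9.37, 0.28], [0.612, -0.6373, -0.1313, -2.53, -5.65, -9.37, 0.28], [0.612, -0.6373, -0.1313, -2.53, -5.65, -9.37, 0.28], [0.612, -0.6373, -0.1313, -2.53, -5.65, -9.37, 0.28], [0.612, -0.6373, -0.1313, -2.53, -5.65, -9.37, 0.28]]])

```text
t: 1.77
eef_pos: [0.5011, 0.0187, 0.3292]
tool_rot: [0.154, 0.777, 0.573, -0.209]
contact_force: [0.6, -0.1, -0.1]
gripper_width: 0.281
grasp_force: 0.0
```

```bash
python3 - <<'E'
from h import *
goto([.572,.221,.33],-107.4,30);goto([.572,.221,.012],-107.4,30)
E
```

```text
goto [0.572 0.221 0.33 ] [0.1848, 0.0079, -0.1082] [0.02, 0.02, 0.04]
goto [0.572 0.221 0.012] [0.3444, 0.008, 0.1668] [0.02, 0.02, 0.04]
```

Request:
servo_tool(motion=[[[0.16, 0.008, -0.1, 0, 0, 0, 0.28], [0.16, 0.008, -0.1, 0, 0, 0, 0.28], [0.16, 0.008, -0.1, 0, 0, 0, 0.28], [0.16, 0.008, -0.1, 0, 0, 0, 0.28], [0.16, 0.008, -0.1, 0, 0, 0, 0.28], [0.16, 0.008, -0.1, 0, 0, 0, 0.28], [0.16, 0.008, -0.1, 0, 0, 0, 0.28], [0.16, 0.008, -0.1, 0, 0, 0, 0.28]]])

```text
t: 2.43
eef_pos: [0.5653, 0.1923, 0.3358]
tool_rot: [0.154, 0.778, 0.571, -0.209]
contact_force: [0.2, -0.2, -0.0]
gripper_width: 0.28
grasp_force: 0.0
```

```bash
python3 - <<'E'
from h import *
goto([.572,.221,.012],-107.4,30)
E
```

```text
goto [0.572 0.221 0.012] [0.188, -0.0025, 0.2653] [0.01, 0.03, -0.01]
```

Request:
servo_tool(motion=[[[0.0256, -0.0025, -0.0147, 0, 0, 0, 0.28], [0.0256, -0.0025, -0.0147, 0, 0, 0, 0.28], [0.13, -0.0025, 0.165, 0, 0, 0, 0.28], [0.13, -0.0025, 0.165, 0, 0, 0, 0.28], [0.13, -0.0025, 0.165, 0, 0, 0, 0.28], [0.13, -0.0025, 0.165, 0, 0, 0, 0.28], [0.13, -0.0025, 0.165, 0, 0, 0, 0.28], [0.13, -0.0025, 0.165, 0, 0, 0, 0.28], [0.188, -0.0025, 0.265, 0, 0, 0, 0.28], [0.188, -0.0025, 0.265, 0, 0, 0, 0.28], [0.188, -0.0025, 0.265, 0, 0, 0, 0.28], [0.188, -0.0025, 0.265, 0, 0, 0, 0.28], [0.188, -0.0025, 0.265, 0, 0, 0, 0.28]]])

```text
t: 3.52
eef_pos: [0.5724, 0.2213, 0.0141]
tool_rot: [0.154, 0.778, 0.571, -0.21]
contact_force: [0.7, 0.2, 1.3]
gripper_width: 0.28
grasp_force: 0.0
```

```bash
python3 - <<'E'
from h import *
print(bot.get_obs()["eef_pos"])
a=[cv2.resize(bot.read_camera(n)["img"][150:270,r:r+160,::-1],None,fx=2.5,fy=2.5) for n,r in(("scene",180),("side",190))]
cv2.imwrite("pics/p1.png",np.hstack(a))
goto([.572,.221,.012],-107.4,30)
t=j2w([-.1,-.003])+.034*np.array([np.cos(np.radians(72.6)),np.sin(np.radians(72.6))]);goto([*t,.011],-107.4,30)
E
```

```text
[0.57242754 0.22129598 0.01407059]
goto [0.572 0.221 0.012] [-0.0003, -0.0013, 0.0051] [0.04, -0.02, -0.03]
goto [0.526 0.075 0.011] [-0.1324, -0.0012, 0.0822] [0.04, -0.02, -0.03]
```

View pics/p1.png

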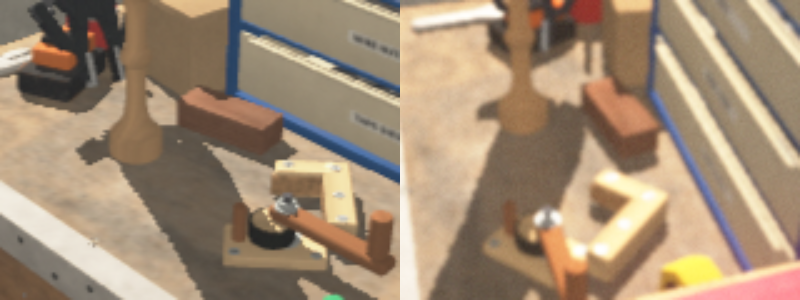

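The gripper is behind the candlestick, hidden in both views, and the foot still stands at about (135,148) in the left crop. I'll push slowly now.

Request:
servo_tool(motion=[[[-0.006, 0, 0.006, 0, 0, 0, 0.28], [-0.012, 0, 0.01, 0, 0, 0, 0.28], [-0.018, 0, 0.013, 0, 0, 0, 0.28], [-0.024, 0, 0.017, 0, 0, 0, 0.28], [-0.03, 0, 0.02, 0, 0, 0, 0.28], [-0.036, 0, 0.024, 0, 0, 0, 0.28], [-0.042, 0, 0.027, 0, 0, 0, 0.28], [-0.048, 0, 0.031, 0, 0, 0, 0.28], [-0.054, 0, 0.034, 0, 0, 0, 0.28], [-0.06, 0, 0.038, 0, 0, 0, 0.28], [-0.066, 0, 0.041, 0, 0, 0, 0.28], [-0.072, 0, 0.045, 0, 0, 0, 0.28], [-0.072, 0, 0.045, 0, 0, 0, 0.28]]])

```text
t: 4.7
eef_pos: [0.5468, 0.1401, 0.0102]
tool_rot: [0.154, 0.779, 0.571, -0.209]
contact_force: [-0.8, 1.0, 2.3]
gripper_width: 0.281
grasp_force: 1.1
```

```bash
cat >>h.py <<'E'
def stick(az):
    "candlestick position from the cup top (rough) and pale foot, both cameras"
    for n in("scene","side"):
        r=bot.read_camera(n);cv2.imwrite(f"/tmp/{n}.png",r["img"][:,:,::-1]);pickle.dump(r,open(f"/tmp/{n}.pkl","wb"))
def crop(name,k=1):
    a=[]
    for n,r,c in(("scene",150,180),("side",150,190)):
        q=bot.read_camera(n);pickle.dump(q,open(f"{n}_{name}.pkl","wb"))
        a.append(cv2.resize(q["img"][r:r+120,c:c+160,::-1],None,fx=2.5,fy=2.5,interpolation=2))
    cv2.imwrite(f"pics/{name}.png",np.hstack(a))
E
python3 - <<'E'
from h import *
crop("p2")
o=bot.get_obs();print(o["eef_pos"],o["contact_force"])
E
```

```text
[0.54684327 0.1406955  0.0101063 ] [0.34885482 0.56075346 1.54204747]
```

View pics/p2.png

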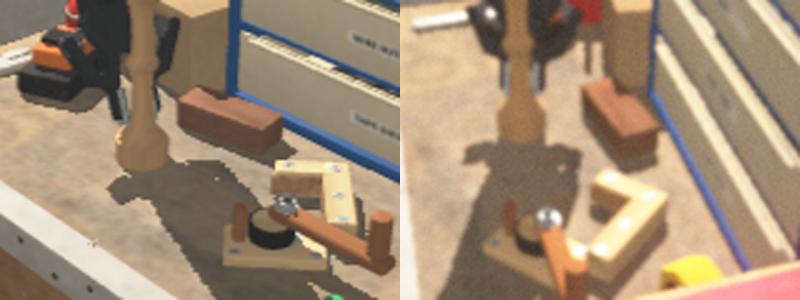

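```bash
python3 - <<'E'
from h import *
for n,u,v in(("scene",142,171),("side",121,143)):
    r=pickle.load(open(n+"_p2.pkl","rb"));c0=180 if n=="scene" else 190
    p=ray(r,c0+u/2.5-.3,150+v/2.5-.3,0);w=p-r["pose"][:2,3];w/=np.linalg.norm(w);c=p+.028*w;print(c,w2j(c))
E
```

```text
[0.5480611  0.14747089] [-0.15424714  0.09227184]
[0.5480008  0.14815965] [-0.15478901  0.09270126]
```

```bash
python3 - <<'E'
from h import *
o=bot.get_obs();print(o["eef_pos"])
w,x,y,z=o["tool_rot"];C=Ro.from_quat([x,y,z,w]).as_matrix();print(C.round(2))
for n in("scene","side"):
    r=pickle.load(open(n+"_p2.pkl","rb"));c0=180 if n=="scene" else 190
    for l in ([0,0,0],[0,.02,0],[0,-.02,0],[0,0,-.07]):
        P=np.linalg.inv(r["pose"])@np.r_[o["eef_pos"]+C@l,1];q=r["K"]@P[:3];q=q[:2]/q[2];print(n,l,(q-[c0,150])*2.5)
    print("ray",ray(r,180+122/2.5,150+118/2.5,.01))
i=bot.read_camera("scene")["img"][130:240,190:270,::-1]
cv2.imwrite("pics/p3.png",cv2.resize(i,None,fx=5.4,fy=5.4,interpolation=2))
E
```

```text
[0.54684327 0.1406955  0.0101063 ]
[[ 0.26  0.95 -0.15]
 [ 0.83 -0.3  -0.48]
 [-0.5   0.   -0.86]]
scene [0, 0, 0] [144.8465819  150.58861769]
scene [0, 0.02, 0] [162.25918643 146.43272447]
scene [0, -0.02, 0] [127.19071679 154.80257029]
scene [0, 0, -0.07] [130.69108829  84.44236584]
ray [0.57480984 0.20829542]
side [0, 0, 0] [119.31192003 124.07099645]
side [0, 0.02, 0] [137.01600005 124.76725847]
side [0, -0.02, 0] [101.66047113 123.3768043 ]
side [0, 0, -0.07] [120.97450566  61.74685284]
ray [0.52430263 0.15824244]
```

View pics/p3.png

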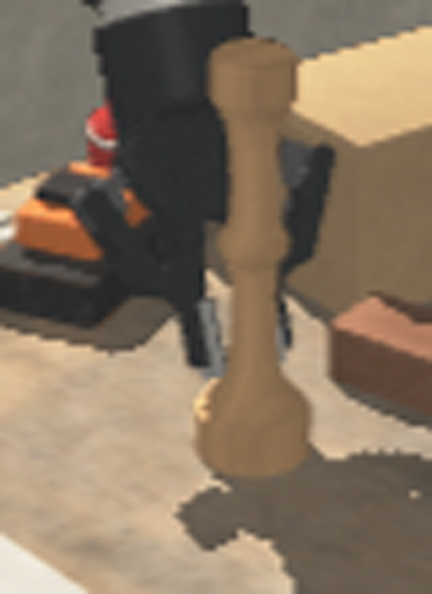

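The close-up shows the finger ends meeting the candlestick around (205,372), just above the foot's shoulder. That doesn't agree with the TCP reading, which lies inside the foot, so I'll back off and check where the tips really are.

Request:
servo_tool(motion=[[[0.011, 0, -0.006, 0, 0, 0, 0.28], [0.022, 0, -0.013, 0, 0, 0, 0.28], [0.043, 0, -0.025, 0, 0, 0, 0.28], [0.06, 0, -0.035, 0, 0, 0, 0.28], [0.06, 0, -0.035, 0, 0, 0, 0.28], [0.06, 0, -0.035, 0, 0, 0, 0.28]]])

```text
t: 5.35
eef_pos: [0.5673, 0.2102, 0.0095]
tool_rot: [0.154, 0.778, 0.573, -0.208]
contact_force: [-0.2, -1.0, -0.5]
gripper_width: 0.276
grasp_force: 0.0
```

```bash
python3 - <<'E'
from h import *
o=bot.get_obs();w,x,y,z=o["tool_rot"];C=Ro.from_quat([x,y,z,w]).as_matrix();print(o["eef_pos"])
out=[]
for n,sl,f in(("scene",(slice(130,235),slice(185,285)),4),("side",(slice(120,225),slice(190,290)),4),("wrist",(slice(0,384),slice(0,512)),None)):
    r=bot.read_camera(n);pickle.dump(r,open(n+"_p4.pkl","wb"));im=r["img"][:,:,::-1].copy()
    for l in ([0,.018,0],[0,-.018,0]):
        P=np.linalg.inv(r["pose"])@np.r_[o["eef_pos"]+C@l,1];q=r["K"]@P[:3];q=q[:2]/q[2]
        print(n,l,q.round(1)); im[tuple(np.clip(q[::-1].astype(int),0,[383,511]))]=(255,0,255)
    im=im[sl];out.append(cv2.resize(im,(400,420) if f else (400,300),interpolation=0 if f else 3)[:420])
pad=np.zeros((600,800,3),np.uint8);pad[:300,:400]=cv2.resize(out[0],(400,300)) *0
pad[:420,:400]=out[0];pad[:420,400:]=out[1]
cv2.imwrite("pics/p4.png",pad[:420]);cv2.imwrite("pics/p5.png",out[2])
E
```

```text
[0.56730113 0.21018909 0.0094712 ]
scene [0, 0.018, 0] [232.3 196.7]
scene [0, -0.018, 0] [220.1 199.4]
side [0, 0.018, 0] [246.4 185.6]
side [0, -0.018, 0] [234.3 185.2]
wrist [0, 0.018, 0] [281.1 220. ]
wrist [0, -0.018, 0] [223.9 220.1]
```

View pics/p4.png

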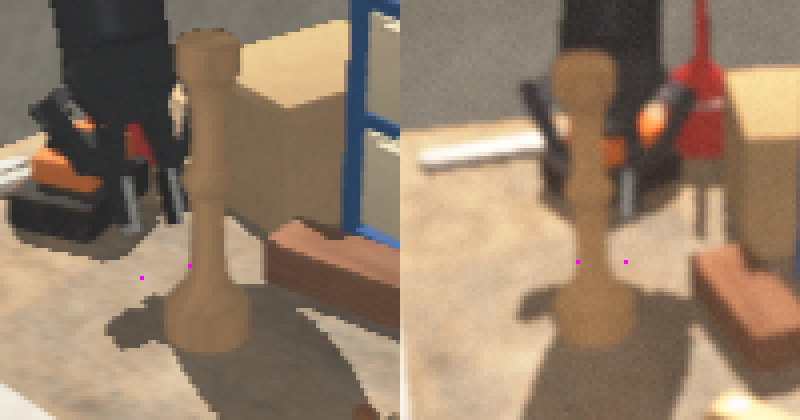

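The tips appear at about (132,230) and (178,222) on the left, and at (628,215) on the right. All of them are about 12 camera pixels above the magenta marks drawn from the TCP reading. I'll triangulate.

```bash
python3 - <<'E'
from h import *
o=bot.get_obs();w,x,y,z=o["tool_rot"];C=Ro.from_quat([x,y,z,w]).as_matrix()
rs=[pickle.load(open(n+"_p4.pkl","rb")) for n in("scene","side")]
P=[r["K"]@np.linalg.inv(r["pose"])[:3] for r in rs]
def tri(a,b):
    X=cv2.triangulatePoints(P[0],P[1],np.array(a,float),np.array(b,float))[:,0];return X[:3]/X[3]
X=tri((229.5,185.5),(247,173.7));print("tip",X,"tool-frame offset",C.T@(X-o["eef_pos"]))
# candlestick: cup top centre, foot bottom mid
print("cup",tri((185+207/4,130+40/4),(190+186/4,120+58/4)))
print("footbottom front-ish",tri((185+207/4,130+335/4),(190+195/4,120+338/4)))
print("bolt",tri((215+482/6-.4,195+203/6-.4),(215+207/6-.4,180+330/6-.4)), "handle",tri((215+705/6-.4,195+248/6-.4),(215+270/6-.4,180+460/6-.4)))
print("fence corner",tri((215+567/6-.4,195+150/6-.4),(215+408/6-.4,180+295/6-.4)))
E
```

```text
tip [0.59117143 0.2244734  0.03549266] tool-frame offset [ 0.00782317  0.01730831 -0.03420661]
cup [0.55412431 0.15472654 0.20056535]
footbottom front-ish [ 0.55004821  0.1474546  -0.00765636]
bolt [ 0.53911277 -0.05838885  0.05412778] handle [ 0.54074257 -0.15796398  0.08273804]
fence corner [ 0.62858641 -0.02784402  0.02641942]
```

Request:
servo_tool(motion=[[[0.005, 0, 0.008, 0, 0, 0, 0.28], [0.009, 0, 0.0155, 0, 0, 0, 0.28], [0.009, 0, 0.0155, 0, 0, 0, 0.28], [0.009, 0, 0.0155, 0, 0, 0, 0.28]]])

```text
t: 5.83
eef_pos: [0.567, 0.2067, -0.0088]
tool_rot: [0.154, 0.778, 0.572, -0.21]
contact_force: [-0.1, 0.2, -0.4]
gripper_width: 0.277
grasp_force: 0.0
```

Request:
servo_tool(motion=[[[0.002, 0, 0.0035, 0, 0, 0, 0.28], [0.002, 0, 0.0035, 0, 0, 0, 0.28], [0.002, 0, 0.0035, 0, 0, 0, 0.28]]])

```text
t: 6.08
eef_pos: [0.5676, 0.2076, -0.012]
tool_rot: [0.154, 0.778, 0.572, -0.209]
contact_force: [0.1, 0.3, -0.1]
gripper_width: 0.284
grasp_force: 0.0
```

```bash
python3 - <<'E'
from h import *
o=bot.get_obs();print(o["eef_pos"],o["contact_force"])
i=bot.read_camera("scene");pickle.dump(i,open("scene_p6.pkl","wb"))
m=i["img"][130:235,185:285]
for rw in range(50,75): print(rw,''.join('#' if m[rw,c].sum()<170 else '.' for c in range(20,60)))
E
```

```text
[ 0.5676051   0.20762873 -0.01195548] [ 0.08069901  0.29117356 -0.11152568]
50 ##############.......#..................
51 ...#########........##..................
52 ...########.........###.................
53 ###########.........###...#.............
54 ###########..........##...#.............
55 ###########..........##.................
56 ############..........##................
57 ######...###..........##................
58 #####....###..........##................
59 ####.....###..........##................
60 ##.......###..........##................
61 ..........###..........##...............
62 ..........###..........##...............
63 ..........#.............................
64 ........................................
65 ........................................
66 ........................................
67 ........................................
68 ........................................
69 ........................................
70 ........................................
71 ........................................
72 ........................................
73 ........................................
74 ........................................
```

Request:
servo_tool(motion=[[[0.002, 0, 0.0035, 0, 0, 0, 0.28], [-0.0045, 0, 0.0072, 0, 0, 0, 0.28], [-0.011, 0, 0.011, 0, 0, 0, 0.28], [-0.0175, 0, 0.0148, 0, 0, 0, 0.28], [-0.024, 0, 0.0185, 0, 0, 0, 0.28], [-0.0305, 0, 0.0222, 0, 0, 0, 0.28], [-0.037, 0, 0.026, 0, 0, 0, 0.28], [-0.0435, 0, 0.0298, 0, 0, 0, 0.28], [-0.05, 0, 0.0335, 0, 0, 0, 0.28], [-0.0565, 0, 0.0372, 0, 0, 0, 0.28], [-0.063, 0, 0.041, 0, 0, 0, 0.28], [-0.0695, 0, 0.0448, 0, 0, 0, 0.28], [-0.076, 0, 0.0485, 0, 0, 0, 0.28], [-0.076, 0, 0.0485, 0, 0, 0, 0.28]]])

```text
t: 7.3
eef_pos: [0.5403, 0.1194, -0.0156]
tool_rot: [0.155, 0.779, 0.571, -0.21]
contact_force: [0.1, -0.4, -0.2]
gripper_width: 0.28
grasp_force: 0.2
```

```bash
cat >>h.py <<'E'
def cand(save=None):
    "candlestick from colour mask: cup-top rim & stem; returns axis estimate from the cup (z=.205) and from the foot's front edge"
    o=bot.get_obs();res=[]
    for n in("scene","side"):
        r=bot.read_camera(n);h=cv2.cvtColor(r["img"],cv2.COLOR_RGB2HSV)
        m=cv2.inRange(h,(9,75,60),(18,190,235)); 
        if save:pickle.dump(r,open(f"{n}_{save}.pkl","wb"))
        res.append((r,m))
    return res
E
python3 - <<'E'
from h import *
o=bot.get_obs();print(o["eef_pos"],o["contact_force"])
for n,(r,m) in zip(("scene","side"),cand("p7")):
    h=cv2.cvtColor(r["img"],cv2.COLOR_RGB2HSV)
    P=np.linalg.inv(r["pose"])@np.r_[j2w([-.13,.03]),.03,1];q=r["K"]@P[:3];print(n,q[:2]/q[2])
    old=pickle.load(open(n+"_p4.pkl","rb"))["img"]
    u,v=(236,205) if n=="scene" else (238,195)
    print([cv2.cvtColor(old,cv2.COLOR_RGB2HSV)[v+k,u].tolist() for k in(-40,-20,0,5)])
a=[cv2.resize(pickle.load(open(n+"_p7.pkl","rb"))["img"][s[0]:s[0]+150,s[1]:s[1]+100,::-1],(400,600),interpolation=2) for n,s in(("scene",(130,210)),("side",(120,190)))]
cv2.imwrite("pics/p7.png",np.hstack(a))
E
```

```text
[ 0.54032676  0.11936676 -0.01560599] [ 0.14783004 -0.41001125 -0.23109899]
scene [244.4427084  215.50069876]
[[15, 111, 152], [15, 111, 151], [16, 108, 144], [15, 109, 138]]
side [230.83846435 206.64715639]
[[15, 137, 154], [15, 126, 150], [15, 126, 166], [14, 126, 162]]
```

View pics/p7.png

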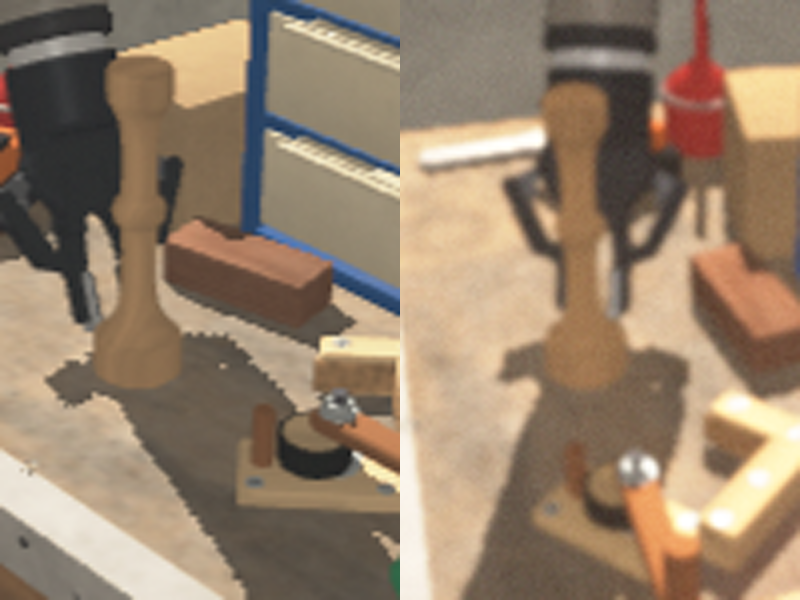

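The foot now stands at (138,370) on the left and (587,365) on the right, upright, with the tips just behind it. I'll measure that, and build a mask-based foot detector so I need no more pictures.

```bash
cat >>h.py <<'E'
def foot(tag,guess):
    "foot centre: widest run of candlestick-coloured pixels in rows near the predicted foot -> mid column; lowest row -> front edge"
    out=[]
    for n in("scene","side"):
        r=pickle.load(open(f"{n}_{tag}.pkl","rb")) if tag else bot.read_camera(n)
        h=cv2.cvtColor(cv2.GaussianBlur(r["img"],(3,3),0),cv2.COLOR_RGB2HSV)
        m=cv2.inRange(h,(12,92,85),(18,170,255))
        P=np.linalg.inv(r["pose"])@np.r_[guess,.12,1];q=r["K"]@P[:3];u,v=(q[:2]/q[2]).astype(int)
        cv2.imwrite(f"/tmp/m_{n}.png",m)
        rows=[]
        for y in range(v-45,v+75):
            x=np.flatnonzero(m[y,u-22:u+23]);rows.append((y,u-22+x.mean() if len(x) else 0,len(x)))
        out.append((n,u,v,r,m,rows))
    return out
E
python3 - <<'E'
from h import *
for n,u,v in(("scene",244.5,226.5),("side",236.75,217)):
    r=pickle.load(open(n+"_p7.pkl","rb"));p=ray(r,u-.3,v-.3,0);w=p-r["pose"][:2,3];w/=np.linalg.norm(w);c=p+.028*w;print(n,c,w2j(c))
for n,u,v,r,m,rows in foot("p7",[.535,.105]):
    print(n,u,v)
    for y in range(v+20,v+56,2): print(y,''.join('#' if k else '.' for k in m[y,u-22:u+23]))
E
```

```text
scene [0.53721744 0.10618212] [-0.1316983   0.05602411]
side [0.53575473 0.10665179] [-0.13304456  0.05528404]
scene 244 178
198 ..................########...................
200 ..................#########..................
202 ..................#########..................
204 ..................#########................#.
206 ..................##########.................
208 ................#############................
210 ..............#################..............
212 .............###################.............
214 ............#####################............
216 ............#####################............
218 ............#####################............
220 ............#####################............
222 ............#####################............
224 .............##################..............
226 ..................##########.................
228 .............................................
230 .............................................
232 .............................................
side 233 173
193 ....................#########................
195 ....................##########...............
197 ....................##########...............
199 ...................############..............
201 ................##################...........
203 ...............#####################.........
205 ..............######################.........
207 ..............#######################........
209 ..............#######################........
211 ...............######################........
213 ...............#####################.........
215 ................###################..........
217 .....................############.#####......
219 ..................................##.........
221 .................................##..........
223 ...............................##............
225 ..................................##.........
227 ......................................#......
```

Request:
servo_tool(motion=[[[-0.006, 0, 0.0034, 0, 0, 0, 0.28], [-0.012, 0, 0.007, 0, 0, 0, 0.28], [-0.018, 0, 0.0104, 0, 0, 0, 0.28], [-0.024, 0, 0.0139, 0, 0, 0, 0.28], [-0.03, 0, 0.0173, 0, 0, 0, 0.28], [-0.036, 0, 0.0208, 0, 0, 0, 0.28], [-0.042, 0, 0.0242, 0, 0, 0, 0.28], [-0.048, 0, 0.0277, 0, 0, 0, 0.28], [-0.053, 0, 0.0306, 0, 0, 0, 0.28], [-0.057, 0, 0.033, 0, 0, 0, 0.28], [-0.057, 0, 0.033, 0, 0, 0, 0.28]]])

```text
t: 8.32
eef_pos: [0.5207, 0.0573, -0.0156]
tool_rot: [0.154, 0.778, 0.571, -0.209]
contact_force: [0.4, -0.1, -0.9]
gripper_width: 0.279
grasp_force: 0.1
```

```bash
cat >>h.py <<'E'
def locate(guess,tag=None,verbose=True):
    cs=[]
    for n,u,v,r,m,rows in foot(tag,guess):
        P=np.linalg.inv(r["pose"])@np.r_[guess,.013,1];q=r["K"]@P[:3];fu,fv=(q[:2]/q[2]).astype(int)
        w=m[fv-25:fv+25,fu-28:fu+29];w=cv2.morphologyEx(w,cv2.MORPH_OPEN,np.ones((3,9),np.uint8))
        k,lab,st,ce=cv2.connectedComponentsWithStats(w);b=1+st[1:,4].argmax();mk=lab==b
        wid=[mk[y].sum() for y in range(50)];W=max(wid)
        ys=[y for y in range(50) if wid[y]>=.3*W];yb=ys[-1]
        yy=[y for y in range(50) if wid[y]>=.85*W];uc=np.mean([np.flatnonzero(mk[y]).mean() for y in yy])+fu-28
        p=ray(r,uc,yb+fv-25+.5,0);d=p-r["pose"][:2,3];d/=np.linalg.norm(d);c=p+.028*d;cs.append(c)
        if verbose:print(n,c.round(4),"jig",(w2j(c)*1e3).round(1),"width",W)
    c=np.mean(cs,0);o=bot.get_obs();print("cand",c.round(4),"jig",(w2j(c)*1e3).round(1),"tcp",o["eef_pos"].round(4),"tcp jig",(w2j(o["eef_pos"])*1e3).round(1),"F",o["contact_force"].round(1))
    return c
E
python3 - <<'E'
from h import *
locate([.5365,.1064],"p7")
c=locate([.516,.043])
f=np.r_[np.cos(AZ),np.sin(AZ)]
E
```

```text
scene [0.5358 0.1057] jig [-132.3   54.6] width 21
side [0.5344 0.1035] jig [-131.7   52.1] width 23
cand [0.5351 0.1046] jig [-132.    53.4] tcp [ 0.5207  0.0573 -0.0156] tcp jig [-107.5   10.5] F [ 0.4 -0.1 -0.9]
scene [0.5159 0.0419] jig [-99.6  -3.6] width 23
side [0.5158 0.046 ] jig [-102.7   -0.9] width 25
cand [0.5159 0.044 ] jig [-101.2   -2.2] tcp [ 0.521   0.0584 -0.0156] tcp jig [-108.1   11.4] F [ 0.4  0.3 -0.7]
```

Request:
servo_tool(motion=[[[0.01, 0, -0.006, 0, 0, 0, 0.28], [0.03, 0, -0.0175, 0, 0, 0, 0.28], [0.03, 0, -0.0175, 0, 0, 0, 0.28], [0.03, 0, -0.0175, 0, 0, 0, 0.28]]])

```text
t: 8.75
eef_pos: [0.5319, 0.0949, -0.0158]
tool_rot: [0.154, 0.778, 0.573, -0.208]
contact_force: [-0.3, 0.5, -0.2]
gripper_width: 0.277
grasp_force: 0.0
```

```bash
python3 - <<'E'
from h import *
locate([.516,.043])
goto([*j2w([-.148,-.001]),-.013],-46.6,30)
E
```

```text
scene [0.516  0.0419] jig [-99.6  -3.6] width 23
side [0.5164 0.042 ] jig [-99.4  -3.2] width 25
cand [0.5162 0.0419] jig [-99.5  -3.4] tcp [ 0.5314  0.0921 -0.0157] tcp jig [-125.5   42.1] F [ 0.7 -0.2 -0.3]
goto [ 0.485  0.079 -0.013] [-0.0245, -0.0407, 0.011] [-6.08, 0.03, -10.52]
```

Request:
servo_tool(motion=[[[-0.0025, -0.004, 0.001, -0.6, 0, -1.05, 0.28], [-0.005, -0.008, 0.002, -1.2, 0, -2.1, 0.28], [-0.0075, -0.012, 0.003, -1.8, 0, -3.15, 0.28], [-0.01, -0.016, 0.0045, -2.4, 0, -4.2, 0.28], [-0.0125, -0.02, 0.0055, -3.0, 0, -5.25, 0.28], [-0.015, -0.024, 0.0065, -3.65, 0, -6.3, 0.28], [-0.0175, -0.028, 0.0075, -4.25, 0, -7.35, 0.28], [-0.02, -0.032, 0.009, -4.85, 0, -8.4, 0.28], [-0.022, -0.0365, 0.01, -5.45, 0, -9.45, 0.28], [-0.0245, -0.0407, 0.011, -6.08, 0, -10.52, 0.28], [-0.0245, -0.0407, 0.011, -6.08, 0, -10.52, 0.28], [-0.0245, -0.0407, 0.011, -6.08, 0, -10.52, 0.28]]])

```text
t: 9.85
eef_pos: [0.4843, 0.0773, -0.0126]
tool_rot: [0.239, 0.383, 0.886, -0.104]
contact_force: [0.5, 1.0, -0.8]
gripper_width: 0.275
grasp_force: 0.0
```

```bash
python3 - <<'E'
from h import *
locate([.516,.043])
goto([*j2w([-.145,-.003]),-.015],-46.6,30)
goto([*j2w([-.05,-.002]),-.015],-46.6,30)
E
```

```text
scene [0.5165 0.0414] jig [-98.8  -3.5] width 23
side [0.5136 0.0349] jig [-96.1 -10.1] width 24
cand [0.5151 0.0381] jig [-97.5  -6.8] tcp [ 0.4858  0.079  -0.0126] tcp jig [-147.3   -0. ] F [0.3 0.1 0.6]
goto [ 0.485  0.075 -0.015] [-0.0008, -0.003, 0.0032] [-0.01, 0.03, -0.04]
goto [ 0.551  0.007 -0.015] [-0.0829, -0.0016, 0.0509] [-0.01, 0.03, -0.04]
```

Request:
servo_tool(motion=[[[0, -0.003, 0.003, 0, 0, 0, 0.28], [-0.006, -0.003, 0.0065, 0, 0, 0, 0.28], [-0.012, -0.003, 0.01, 0, 0, 0, 0.28], [-0.018, -0.003, 0.0134, 0, 0, 0, 0.28], [-0.024, -0.003, 0.0169, 0, 0, 0, 0.28], [-0.03, -0.003, 0.0203, 0, 0, 0, 0.28], [-0.036, -0.003, 0.0238, 0, 0, 0, 0.28], [-0.042, -0.003, 0.0272, 0, 0, 0, 0.28], [-0.048, -0.003, 0.0307, 0, 0, 0, 0.28], [-0.054, -0.0025, 0.0342, 0, 0, 0, 0.28], [-0.06, -0.0025, 0.0376, 0, 0, 0, 0.28], [-0.066, -0.0025, 0.041, 0, 0, 0, 0.28], [-0.07, -0.002, 0.0434, 0, 0, 0, 0.28], [-0.07, -0.002, 0.0434, 0, 0, 0, 0.28]]])

```text
t: 11.12
eef_pos: [0.5406, 0.0162, -0.0151]
tool_rot: [0.239, 0.383, 0.886, -0.103]
contact_force: [0.1, -0.6, 0.7]
gripper_width: 0.282
grasp_force: 0.0
```

```bash
python3 - <<'E'
from h import *
g=j2w([-.05,-.003]);print(g)
locate(g)
for n,u,v,r,m,rows in foot(None,g):
    print(n,u)
    for y in range(v+20,v+64,2): print(y,''.join('#' if k else '.' for k in m[y,u-26:u+27]))
E
```

```text
[0.5504659  0.00626747]
scene [ 0.5777 -0.0035] jig [-24.2  10.1] width 36
side [0.5459 0.0274] jig [-68.5   8.2] width 31
cand [0.5618 0.012 ] jig [-46.4   9.1] tcp [ 0.54    0.0171 -0.0152] tcp jig [-65.1  -3.2] F [ 0.2 -0.1 -0.2]
scene 278
211 .......................##########....................
213 .......................########......................
215 ......................#########......................
217 ......................#########......................
219 .....................###########......############...
221 ...................#############.....################
223 ..................################...################
225 .................####################################
227 ...............#.#######################.....########
229 ...............#######################...............
231 ................#####################................
233 ...............######################................
235 ...............##############......####........######
237 ................#######.####........############..###
239 ..................#########..........####
[... 1003 characters left out ...]
####
234 ........###...############.....#########...........##
236 ........####.#####.....#.........#######...........##
238 .........########................#######...........##
240 .......#########.......#.......#########..........##.
242 ......##...#####......######..#.######...............
244 .....##....#######...######...########...............
246 ...........#################....####.................
248 ..##.......######........#..#..#####.................
250 .######....########.......#.##.######................
252 ...###########################..######......###......
254 .......########################....##################
256 ...........####################.#####################
```

```bash
cat >>h.py <<'E'
def stem(guess,zs=(.06,.08,.16,.2)):
    "axis position at several heights from mid columns in both views"
    rs=[bot.read_camera(n) for n in("scene","side")]
    ms=[cv2.inRange(cv2.cvtColor(cv2.GaussianBlur(r["img"],(3,3),0),cv2.COLOR_RGB2HSV),(11,85,70),(19,175,255)) for r in rs]
    for z in zs:
        x=np.array(guess,float)
        for it in range(3):
            A=[];b=[]
            for r,m in zip(rs,ms):
                T=np.linalg.inv(r["pose"]);P=T@np.r_[x,z,1];q=r["K"]@P[:3];u,v=q[:2]/q[2]
                cols=[]
                for y in range(int(v)-1,int(v)+3):
                    s=int(round(u));row=m[y]>0
                    c=[k for k in range(s-6,s+7) if row[k]]
                    if not c:continue
                    k=min(c,key=lambda k:abs(k-s));l=h=k
                    while row[l-1]:l-=1
                    while row[h+1]:h+=1
                    cols.append((l+h)/2)
                uc=np.median(cols)+0.0
                J=r["K"][0,0]*(T[0,:2]*P[2]-P[0]*T[2,:2])/P[2]**2
                A.append(J);b.append(uc-u)
            x=x+np.linalg.solve(np.array(A),b)
        print("z",z,x.round(4),"jig",(w2j(x)*1e3).round(1),"res",np.round(b,1))
    o=bot.get_obs();print("tcp",o["eef_pos"].round(4),"jig",(w2j(o["eef_pos"])*1e3).round(1),"F",o["contact_force"].round(1),"t",o["t"])
E
python3 - <<'E'
from h import *
stem(j2w([-.05,-.003]))
E
```

```text
z 0.06 [0.5522 0.0051] jig [-48.   -2.6] res [-0.  0.]
z 0.08 [0.5532 0.0017] jig [-44.8  -4.2] res [0. 0.]
z 0.16 [0.5522 0.0055] jig [-48.2  -2.3] res [-0.  0.]
z 0.2 [ 0.5324 -0.0117] jig [-49.3 -28.4] res [ 0.  -4.7]
tcp [ 0.5397  0.0177 -0.0153] jig [-65.7  -2.9] F [ 0.6  0.5 -0.1] t 11.4167
```

Request:
servo_tool(motion=[[[-0.004, 0, 0.0023, 0, 0, 0, 0.28], [-0.008, 0, 0.0046, 0, 0, 0, 0.28], [-0.012, 0, 0.007, 0, 0, 0, 0.28], [-0.016, 0, 0.0092, 0, 0, 0, 0.28], [-0.02, 0, 0.0115, 0, 0, 0, 0.28], [-0.024, 0, 0.0139, 0, 0, 0, 0.28], [-0.028, 0, 0.0162, 0, 0, 0, 0.28], [-0.032, 0, 0.0185, 0, 0, 0, 0.28], [-0.0346, 0, 0.02, 0, 0, 0, 0.28], [-0.0346, 0, 0.02, 0, 0, 0, 0.28]]])

```text
t: 12.25
eef_pos: [0.5677, -0.0125, -0.0152]
tool_rot: [0.239, 0.383, 0.887, -0.103]
contact_force: [0.7, -0.7, -0.1]
gripper_width: 0.282
grasp_force: 0.1
```

```bash
python3 - <<'E'
from h import *
stem(j2w([-.008,-.003]),(.06,.08,.16))
E
```

```text
z 0.06 [ 0.5808 -0.0214] jig [-9.1 -0. ] res [-0. -0.]
z 0.08 [ 5.859e-01 -2.000e-04] jig [-20.9  18.2] res [-0.3  0.5]
z 0.16 [ 0.6054 -0.0019] jig [-6.3 31.3] res [ 0.  -0.2]
tcp [ 0.5674 -0.012  -0.0151] jig [-25.1  -3.2] F [-0.3 -0.5  1.2] t 12.35
```

Almost seated. I'll advance in small steps until the force rises.

Request:
servo_tool(motion=[[[-0.002, 0, 0.0012, 0, 0, 0, 0.28], [-0.004, 0, 0.0023, 0, 0, 0, 0.28], [-0.006, 0, 0.0035, 0, 0, 0, 0.28], [-0.006, 0, 0.0035, 0, 0, 0, 0.28]]])

```text
t: 12.68
eef_pos: [0.5722, -0.0169, -0.0153]
tool_rot: [0.239, 0.382, 0.887, -0.103]
contact_force: [-0.0, 1.3, -0.3]
gripper_width: 0.283
grasp_force: 0.5
```

Request:
servo_tool(motion=[[[-0.001, 0, 0.0006, 0, 0, 0, 0.28], [-0.002, 0, 0.0012, 0, 0, 0, 0.28], [-0.003, 0, 0.0017, 0, 0, 0, 0.28], [-0.003, 0, 0.0017, 0, 0, 0, 0.28]]])

```text
t: 13.02
eef_pos: [0.5739, -0.0183, -0.0155]
tool_rot: [0.238, 0.382, 0.887, -0.102]
contact_force: [-4.0, 3.3, 2.2]
gripper_width: 0.279
grasp_force: 2.1
```

Request:
servo_tool(motion=[[[0, 0.001, 0, 0, 0, 0, 0.28], [0, 0.002, 0, 0, 0, 0, 0.28], [0, 0.003, 0, 0, 0, 0, 0.28], [0, 0.004, 0, 0, 0, 0, 0.28], [0, 0.004, 0, 0, 0, 0, 0.28]]])

```text
t: 13.43
eef_pos: [0.5754, -0.0171, -0.0158]
tool_rot: [0.238, 0.382, 0.887, -0.104]
contact_force: [-7.9, 2.4, 4.7]
gripper_width: 0.283
grasp_force: 3.9
```

```bash
python3 - <<'E'
from h import *
print(RJ.T@bot.get_obs()["contact_force"][:2])
stem(j2w([0.001,.0]),(.055,.06,.065))
E
```

```text
[-7.2082542  -4.09913679]
z 0.055 [ 0.5856 -0.0294] jig [ 0. -2.] res [ 0.  -0.5]
z 0.06 [ 0.5849 -0.0295] jig [-0.3 -2.6] res [0. 0.]
z 0.065 [ 0.5853 -0.028 ] jig [-1.2 -1.2] res [-0.  0.]
tcp [ 0.5754 -0.0171 -0.0158] jig [-15.9  -0.9] F [-8.4  1.9  4.2] t 13.5333
```

Request:
servo_tool(motion=[[[0.001, 0.001, -0.0006, 0, 0, 0, 0.28], [0.001, 0.002, -0.0006, 0, 0, 0, 0.28], [0.001, 0.003, -0.0006, 0, 0, 0, 0.28], [0.001, 0.003, -0.0006, 0, 0, 0, 0.28]]])

```text
t: 13.87
eef_pos: [0.5775, -0.0139, -0.0156]
tool_rot: [0.238, 0.382, 0.887, -0.104]
contact_force: [-6.0, 1.2, 4.0]
gripper_width: 0.281
grasp_force: 3.0
```

```bash
python3 - <<'E'
from h import *
print(RJ.T@bot.get_obs()["contact_force"][:2])
stem(j2w([0.001,.0]),(.055,.06,.065))
E
```

```text
[-4.98386109 -3.48114012]
z 0.055 [ 0.5874 -0.0271] jig [-0.4  0.9] res [ 0. -0.]
z 0.06 [ 0.5867 -0.0272] jig [-0.8  0.3] res [0. 0.]
z 0.065 [ 0.5884 -0.0253] jig [-1.   2.9] res [-0.  0.]
tcp [ 0.5775 -0.014  -0.0156] jig [-16.8   2.7] F [-5.6  0.7  3.7] t 13.9667
```

Request:
servo_tool(motion=[[[0, 0.001, 0, 0, 0, 0, 0.28], [0, 0.002, 0, 0, 0, 0, 0.28], [0, 0.003, 0, 0, 0, 0, 0.28], [0, 0.003, 0, 0, 0, 0, 0.28]]])

```text
t: 14.3
eef_pos: [0.5792, -0.0118, -0.0157]
tool_rot: [0.238, 0.382, 0.887, -0.104]
contact_force: [-6.7, 0.9, 4.3]
gripper_width: 0.279
grasp_force: 3.8
```

```bash
python3 - <<'E'
from h import *
print(RJ.T@bot.get_obs()["contact_force"][:2])
stem(j2w([0.001,.002]),(.055,.06,.065))
E
```

```text
[-5.31808006 -4.25753548]
z 0.055 [ 0.5874 -0.0271] jig [-0.4  0.9] res [0.2 0. ]
z 0.06 [ 0.5875 -0.0265] jig [-0.8  1.4] res [-0.  0.]
z 0.065 [ 0.5884 -0.0253] jig [-1.   2.9] res [0. 0.]
tcp [ 0.5792 -0.0119 -0.0157] jig [-17.1   5.4] F [-8.8  1.5  4.7] t 14.4
```

Request:
servo_tool(motion=[[[0.002, -0.001, -0.0012, 0, 0, 0, 0.28], [0.006, -0.001, -0.0035, 0, 0, 0, 0.28], [0.016, -0.001, -0.009, 0, 0, 0, 0.28], [0.04, -0.001, -0.023, 0, 0, 0, 0.28], [0.06, -0.001, -0.035, 0, 0, 0, 0.2], [0.06, -0.001, -0.035, 0, 0, 0, 0], [0.06, -0.001, -0.035, 0, 0, 0, 0]]])

```text
t: 14.98
eef_pos: [0.532, 0.0403, -0.015]
tool_rot: [0.239, 0.381, 0.888, -0.102]
contact_force: [1.1, -1.3, 0.7]
gripper_width: 0.003
grasp_force: 0.0
```

```bash
python3 - <<'E'
from h import *
stem(j2w([0.0,.002]),(.055,.06,.065))
S=pickle.load(open("d0.pkl","rb"))["scene"]
for nm,u,v,z in(("crate c bottom",570,440,0),("crate top",580,383,.08),("crate back top",655,318,.08),("tb low left",622,375,.1),("tb top back",690,292,.19),("tb top left",622,350,.19)):
    p=ray(S,u/1.5625,v/1.5625,z);print(nm,p.round(3),(w2j(p)*1e3).round())
P=lambda a,r=.1:j2w([-.01+r*np.cos(np.radians(a)),-.06-r*np.sin(np.radians(a))])
print(bot.get_obs()["q"])
goto([*w if False else j2w([-.12,0]),.33],-46.6,0)
goto([*P(20),.33],1.5,0)
E
```

```text
File "<stdin>", line 8
    goto([*w if False else j2w([-.12,0]),.33],-46.6,0)
             ^^
SyntaxError: invalid syntax
```

```bash
cat >>h.py <<'E'
arc=lambda a,r=.1:j2w([-.01+r*np.cos(np.radians(a)),-.06-r*np.sin(np.radians(a))])
E
python3 - <<'E'
from h import *
stem(j2w([0.0,.002]),(.055,.06,.065))
S=pickle.load(open("d0.pkl","rb"))["scene"]
for nm,u,v,z in(("crate c bottom",570,440,0),("crate top",580,383,.08),("crate back top",655,318,.08),("tb low left",622,375,.1),("tb top back",690,292,.19),("tb top left",622,350,.19)):
    p=ray(S,u/1.5625,v/1.5625,z);print(nm,p.round(3),(w2j(p)*1e3).round())
print(bot.get_obs()["q"].round(2))
goto([*j2w([-.12,0]),.33],-46.6,0)
goto([*arc(20),.33],1.5,0)
print(arc(20),arc(29),arc(137))
E
```

```text
z 0.055 [ 0.5882 -0.0264] jig [-0.4  2. ] res [-0.  0.]
z 0.06 [ 0.5875 -0.0265] jig [-0.8  1.4] res [-0. -0.]
z 0.065 [ 0.5884 -0.0253] jig [-1.   2.9] res [0. 0.]
tcp [ 0.5328  0.0382 -0.0149] jig [-85.3   6.1] F [ 1.  -0.5  0.4] t 15.0833
crate c bottom [ 0.56  -0.239] [ 135. -164.]
crate top [ 0.577 -0.23 ] [ 140. -146.]
crate back top [ 0.81  -0.212] [287.  36.]
tb low left [ 0.606 -0.27 ] [ 189. -153.]
tb top back [ 0.714 -0.289] [277. -87.]
tb top left [ 0.521 -0.302] [ 154. -236.]
[-0.11  0.62 -0.51  2.23  1.38  0.81 -0.99]
goto [0.505 0.059 0.33 ] [-0.1433, -0.0061, -0.3156] [-0.0, 6.03, -0.01]
goto [ 0.576 -0.154  0.33 ] [-0.3197, -0.1002, -0.2132] [-2.53, 5.67, -9.4]
[ 0.57624943 -0.15373497] [ 0.56140363 -0.15881782] [ 0.43673197 -0.05568045]
```

Request:
servo_tool(motion=[[[-0.17, 0, -0.294, 0, 0, 0, 0], [-0.17, 0, -0.294, 0, 0, 0, 0], [-0.17, 0, -0.294, 0, 0, 0, 0], [-0.17, 0, -0.294, 0, 0, 0, 0], [-0.17, 0, -0.294, 0, 0, 0, 0], [-0.17, 0, -0.294, 0, 0, 0, 0], [-0.17, 0, -0.294, 0, 0, 0, 0], [-0.17, 0, -0.294, 0, 0, 0, 0], [-0.17, 0, -0.294, 0, 0, 0, 0], [-0.32, -0.1, -0.213, -2.53, 5.67, -9.4, 0], [-0.32, -0.1, -0.213, -2.53, 5.67, -9.4, 0], [-0.32, -0.1, -0.213, -2.53, 5.67, -9.4, 0], [-0.32, -0.1, -0.213, -2.53, 5.67, -9.4, 0], [-0.32, -0.1, -0.213, -2.53, 5.67, -9.4, 0], [-0.32, -0.1, -0.213, -2.53, 5.67, -9.4, 0], [-0.32, -0.1, -0.213, -2.53, 5.67, -9.4, 0], [-0.32, -0.1, -0.213, -2.53, 5.67, -9.4, 0], [-0.32, -0.1, -0.213, -2.53, 5.67, -9.4, 0], [-0.32, -0.1, -0.213, -2.53, 5.67, -9.4, 0], [-0.32, -0.1, -0.213, -2.53, 5.67, -9.4, 0]]])

```text
t: 16.75
eef_pos: [0.577, -0.1573, 0.3286]
tool_rot: [-0.002, -0.013, 1.0, 0.001]
contact_force: [-0.2, -0.5, 0.1]
gripper_width: 0.002
grasp_force: 0.0
```

```bash
python3 - <<'E'
from h import *
stem(j2w([0.0,.002]),(.055,.06,.065))
print(bot.get_obs()["q"].round(2))
goto([*arc(20),.03],1.5,0)
E
```

```text
z 0.055 [ 0.5889 -0.0257] jig [-0.3  3. ] res [-0.  0.]
z 0.06 [ 0.5875 -0.0265] jig [-0.8  1.4] res [-0. -0.]
z 0.065 [ 0.5884 -0.0253] jig [-1.   2.9] res [0. 0.]
tcp [ 0.5766 -0.155   0.3287] jig [ 85.2 -94.8] F [0.4 0.5 0.6] t 16.85
[ 0.52  0.29 -0.47  1.55  0.14  1.33  1.63]
goto [ 0.576 -0.154  0.03 ] [-0.0, 0.0012, 0.2987] [0.0, -0.01, -0.04]
```

Request:
servo_tool(motion=[[[0, 0.001, 0.27, 0, 0, 0, 0], [0, 0.001, 0.27, 0, 0, 0, 0], [0, 0.001, 0.27, 0, 0, 0, 0], [0, 0.001, 0.27, 0, 0, 0, 0], [0, 0.001, 0.27, 0, 0, 0, 0], [0, 0.001, 0.27, 0, 0, 0, 0], [0, 0.001, 0.27, 0, 0, 0, 0], [0, 0.001, 0.27, 0, 0, 0, 0], [0, 0.001, 0.29, 0, 0, 0, 0], [0, 0.001, 0.29, 0, 0, 0, 0]]])

```text
t: 17.68
eef_pos: [0.5751, -0.1522, 0.0391]
tool_rot: [-0.001, -0.013, 1.0, 0.0]
contact_force: [-0.9, 0.5, -0.1]
gripper_width: -0.0
grasp_force: 0.0
```

```bash
python3 - <<'E'
from h import *
o=bot.get_obs();print(o["eef_pos"],o["contact_force"])
a=[]
for n,(y,x) in(("scene",(190,260)),("side",(190,210))):
    r=bot.read_camera(n);im=r["img"][:,:,::-1].copy();pickle.dump(r,open(n+"_p8.pkl","wb"))
    P=np.linalg.inv(r["pose"])@np.r_[o["eef_pos"],1];q=r["K"]@P[:3];q=q[:2]/q[2];print(n,(q-[x,y])*4)
    im[tuple(q[::-1].astype(int))]=(255,0,255);a.append(cv2.resize(im[y:y+110,x:x+100],None,fx=4,fy=4,interpolation=0))
cv2.imwrite("pics/p8.png",np.hstack(a))
E
```

```text
[ 0.57509324 -0.15218542  0.03906783] [-0.92717653  0.48932761 -0.07018253]
scene [310.22072178 222.36909197]
side [259.33493391 304.35704583]
```

View pics/p8.png

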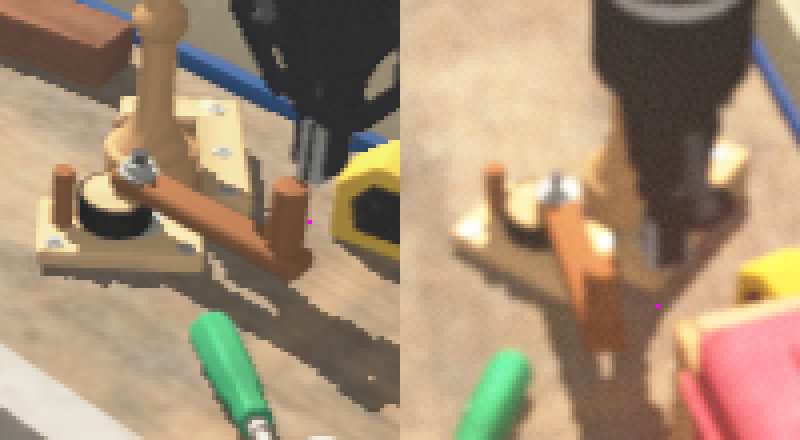

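The tips are beside the dowel, at (315,182) and (660,262), on its far side. They are at dowel height once lowered 10 mm more, and the candlestick stands in the corner. Next I'll work out the arc.

```bash
cat >>h.py <<'E'
def arc(a,r=.1):return j2w([-.01+r*np.cos(np.radians(a)),-.058-r*np.sin(np.radians(a))])
def rows(angles,z=.029):
    o=bot.get_obs();w,x,y,zz=o["tool_rot"];C=Ro.from_quat([x,y,zz,w])
    xa=C.as_matrix()[:,0];az0=np.degrees(np.arctan2(-xa[1],-xa[0]))
    print("az0",az0,"F",o["contact_force"].round(1),"jig angle now",np.degrees(np.arctan2(-(w2j(o["eef_pos"])[1]+.058),w2j(o["eef_pos"])[0]+.01)))
    for a in angles:
        s=C.inv().apply(np.r_[arc(a),z]-o["eef_pos"]);t=(az0-(1.5-(a-29)))/5
        print(a,s.round(3).tolist(),round(t,1))
E
python3 - <<'E'
from h import *
rows([20,25,30,35,40,45,50,55,60,65,70])
E
```

```text
az0 1.487676514542627 F [-0.4  0.   0.2] jig angle now 20.596668261997753
20 [-0.001, 0.0, 0.012] -1.8
25 [0.007, -0.003, 0.012] -0.8
30 [0.016, -0.005, 0.012] 0.2
35 [0.024, -0.006, 0.012] 1.2
40 [0.033, -0.007, 0.012] 2.2
45 [0.042, -0.007, 0.012] 3.2
50 [0.05, -0.006, 0.012] 4.2
55 [0.059, -0.005, 0.012] 5.2
60 [0.067, -0.002, 0.012] 6.2
65 [0.075, 0.001, 0.012] 7.2
70 [0.083, 0.005, 0.012] 8.2
```

Request:
servo_tool(motion=[[[0, 0, 0.01, 0, 0, 0, 0], [0, 0, 0.01, 0, 0, 0, 0], [0.007, -0.003, 0.01, 0, 0, 0, 0], [0.016, -0.005, 0.01, 0, 0, 0.2, 0], [0.024, -0.006, 0.01, 0, 0, 1.2, 0], [0.033, -0.007, 0.01, 0, 0, 2.2, 0], [0.042, -0.007, 0.01, 0, 0, 3.2, 0], [0.05, -0.006, 0.01, 0, 0, 4.2, 0], [0.059, -0.005, 0.01, 0, 0, 5.2, 0], [0.067, -0.002, 0.01, 0, 0, 6.2, 0], [0.067, -0.002, 0.01, 0, 0, 6.2, 0]]])

```text
t: 18.7
eef_pos: [0.507, -0.1569, 0.0301]
tool_rot: [-0.001, 0.257, 0.966, -0.0]
contact_force: [-0.6, 0.0, -0.3]
gripper_width: -0.001
grasp_force: 0.0
```

```bash
cat >>h.py <<'E'
def handle(guess_a):
    "dowel top angle by the brown-red mask in the scene view at z=.086"
    r=bot.read_camera("scene");h=cv2.cvtColor(r["img"],cv2.COLOR_RGB2HSV);m=cv2.inRange(h,(5,115,60),(13,230,255))
    P=np.linalg.inv(r["pose"])@np.r_[arc(guess_a),.07,1];q=r["K"]@P[:3];u,v=(q[:2]/q[2]).astype(int)
    print("guess px",u,v);
    for y in range(v-16,v+20,2):print(y,''.join('#' if k else '.' for k in m[y,u-30:u+31]))
    return r,m,u,v
E
python3 - <<'E'
from h import *
handle(73)
rows([60,65,70,75,80,85,90,95,100,105])
stem(j2w([0.0,.002]),(.055,.06))
E
```

```text
guess px 311 248
232 .............................................................
234 ........#....................................................
236 .........###########.........................................
238 ..........###########........................................
240 ...........############......................................
242 ............###########....#######...........................
244 .............###########...########..........................
246 ..............#####################..........................
248 ................###################..........................
250 .................##################..........................
252 ..................#################..........................
254 ...................###############...........................
256 ....................##############...........................
258 ......................############...........................
260 .......................###########...........................
262 ........................###########..........................
264 .........................##########..........................
266 ..........................#########..........................
az0 -29.455782324701836 F [-0.2  0.1 -0.9] jig angle now 60.65155370152411
60 [-0.001, 0.001, 0.001] 0.0
65 [0.008, -0.001, 0.001] 1.0
70 [0.016, -0.001, 0.001] 2.0
75 [0.025, -0.001, 0.001] 3.0
80 [0.034, -0.001, 0.001] 4.0
85 [0.042, 0.001, 0.001] 5.0
90 [0.051, 0.003, 0.001] 6.0
95 [0.059, 0.006, 0.001] 7.0
100 [0.067, 0.01, 0.001] 8.0
105 [0.075, 0.014, 0.001] 9.0
z 0.055 [ 0.5874 -0.0271] jig [-0.4  0.9] res [0.2 0. ]
z 0.06 [ 0.5867 -0.0272] jig [-0.8  0.3] res [0. 0.]
tcp [ 0.5094 -0.1567  0.0301] jig [  40.2 -144.8] F [-0.4  0.  -0.1] t 18.85
```

Request:
servo_tool(motion=[[[0.008, -0.001, 0, 0, 0, 1.0, 0], [0.016, -0.001, 0, 0, 0, 2.0, 0], [0.025, -0.001, 0, 0, 0, 3.0, 0], [0.034, -0.001, 0, 0, 0, 4.0, 0], [0.042, 0.001, 0, 0, 0, 5.0, 0], [0.051, 0.003, 0, 0, 0, 6.0, 0], [0.059, 0.006, 0, 0, 0, 7.0, 0], [0.067, 0.01, 0, 0, 0, 8.0, 0], [0.075, 0.014, 0, 0, 0, 9.0, 0], [0.075, 0.014, 0, 0, 0, 9.0, 0]]])

```text
t: 19.68
eef_pos: [0.4507, -0.1063, 0.0299]
tool_rot: [-0.001, 0.605, 0.796, -0.0]
contact_force: [-0.3, 0.7, 0.2]
gripper_width: -0.002
grasp_force: 0.0
```

```bash
python3 - <<'E'
from h import *
handle(118)
print(bot.get_obs()["q"].round(2))
rows([105,110,115,120,125,130,135,140,145])
stem(j2w([0.0,.002]),(.055,.06))
E
```

```text
guess px 274 245
229 .............................................................
231 .............................................................
233 .............................................................
235 .......................................................#.....
237 ................................................#######......
239 ...........................#######..............#####........
241 ..........................#########.............###..........
243 ..........................########..............#............
245 ..........................########...........................
247 ..........................########...........................
249 ..........................########...........................
251 ..........................#########..........................
253 ..........................############.......................
255 .........................##############......................
257 ........................#############........................
259 ........................###########..........................
261 ........................#########............................
263 ............................###..............................
[ 0.18  0.39 -0.09  2.18  0.07  0.57  0.31]
az0 -74.245273802698 F [ 0.6 -0.9  0. ] jig angle now 105.3180949470196
105 [-0.001, -0.001, 0.001] 0.1
110 [0.008, -0.003, 0.001] 1.1
115 [0.016, -0.004, 0.001] 2.1
120 [0.025, -0.004, 0.001] 3.1
125 [0.034, -0.003, 0.001] 4.1
130 [0.042, -0.001, 0.001] 5.1
135 [0.051, 0.001, 0.001] 6.1
140 [0.059, 0.004, 0.001] 7.1
145 [0.067, 0.007, 0.001] 8.1
z 0.055 [ 0.5883 -0.0379] jig [ 8.1 -5.8] res [-1.  -0.7]
z 0.06 [ 0.5843 -0.0416] jig [  8.  -11.3] res [ 0.2 -1.2]
tcp [ 0.4515 -0.1076  0.0299] jig [ -35.3 -153.2] F [-0.2  0.1  0.3] t 19.8333
```

Request:
servo_tool(motion=[[[0.008, -0.003, 0, 0, 0, 1.0, 0], [0.016, -0.004, 0, 0, 0, 2.0, 0], [0.025, -0.004, 0, 0, 0, 3.0, 0], [0.034, -0.003, 0, 0, 0, 4.0, 0], [0.042, -0.001, 0, 0, 0, 5.0, 0], [0.047, 0, 0, 0, 0, 5.6, 0], [0.047, 0, 0, 0, 0, 5.6, 0]]])

```text
t: 20.42
eef_pos: [0.4383, -0.0622, 0.0299]
tool_rot: [-0.0, 0.78, 0.626, -0.001]
contact_force: [-0.7, -0.5, -0.3]
gripper_width: 0.001
grasp_force: 0.0
```

```bash
python3 - <<'E'
from h import *
r,m,u,v=handle(145)
print(bot.get_obs()["q"].round(2))
rows([132,134,136,138,140,142,144])
stem(j2w([0.0,.002]),(.055,.06,.18))
E
```

```text
guess px 258 236
220 .............................................................
222 .............................................................
224 .............................................................
226 .............................................................
228 .............................................................
230 .............................................................
232 ..........................##.................#####...........
234 ..........................####................####......#####
236 ..........................####................###############
238 ..........................####...............################
240 ..........................###...............#################
242 ..........................#####............#################.
244 ..........................######...........###########.......
246 .......................############......########............
248 .......................#####################.................
250 ........................##############.......................
252 .........................########............................
254 .............................................................
[-0.02  0.36  0.02  2.23 -0.01  0.55 -0.2 ]
az0 -102.29374780368212 F [ 0.4 -0.2  0.4] jig angle now 132.45807413977622
132 [-0.001, -0.0, 0.001] -0.2
134 [0.002, -0.001, 0.001] 0.2
136 [0.006, -0.002, 0.001] 0.6
138 [0.009, -0.002, 0.001] 1.0
140 [0.013, -0.003, 0.001] 1.4
142 [0.016, -0.003, 0.001] 1.8
144 [0.02, -0.003, 0.001] 2.2
z 0.055 [ 0.5882 -0.0264] jig [-0.4  2. ] res [-0.  0.]
z 0.06 [ 0.5875 -0.0265] jig [-0.8  1.4] res [-0. -0.]
z 0.18 [ 0.606  -0.0116] jig [ 1.2 25.1] res [-0. -0.]
tcp [ 0.4388 -0.0623  0.0299] jig [ -76.9 -131.2] F [ 0.2 -0.3  0.4] t 20.5667
```

Request:
servo_tool(motion=[[[0.003, -0.001, 0, 0, 0, 0.3, 0], [0.006, -0.002, 0, 0, 0, 0.6, 0], [0.009, -0.002, 0, 0, 0, 1.0, 0], [0.013, -0.003, 0, 0, 0, 1.4, 0], [0.013, -0.003, 0, 0, 0, 1.4, 0]]])

```text
t: 20.98
eef_pos: [0.4387, -0.0512, 0.03]
tool_rot: [0.001, 0.817, 0.577, -0.001]
contact_force: [0.3, -6.5, -0.7]
gripper_width: 0.001
grasp_force: 3.4
```

```bash
python3 - <<'E'
from h import *
r,m,u,v=handle(150)
r=bot.read_camera("side");h=cv2.cvtColor(r["img"],cv2.COLOR_RGB2HSV);m=cv2.inRange(h,(4,125,60),(13,240,255))
P=np.linalg.inv(r["pose"])@np.r_[arc(150),.07,1];q=r["K"]@P[:3];u,v=(q[:2]/q[2]).astype(int);print(u,v)
for y in range(v-16,v+24,2):print(y,''.join('#' if k else '.' for k in m[y,u-15:u+45]))
rows([140,142,144,146,148])
E
```

```text
guess px 256 234
218 .............................................................
220 .............................................................
222 .............................................................
224 .............................................................
226 .............................................................
228 .............................................................
230 ..........................###................................
232 ..........................##....................####.........
234 ..........................##....................####...######
236 ..........................##...................##############
238 ..........................##..............###################
240 .........................#####...........####################
242 .........................######..........##################..
244 .......................##########....###############.........
246 .......................######################....##..........
248 ........................##############.......................
250 .......................
[... 943 characters left out ...]
..............
238 ....................###################.##..................
240 ...................####################################.....
242 ................................##.#.#######################
244 .........................................................###
246 ............................................................
248 ............................................................
250 ............................................................
az0 -109.49331179147786 F [ 0.2 -7.3 -0.2] jig angle now 138.78745421194824
140 [0.002, -0.001, 0.001] 0.0
142 [0.005, -0.001, 0.001] 0.4
144 [0.009, -0.002, 0.001] 0.8
146 [0.012, -0.003, 0.001] 1.2
148 [0.016, -0.003, 0.001] 1.6
```

Request:
servo_tool(motion=[[[0.003, -0.001, 0, 0, 0, 0.2, 0], [0.006, -0.001, 0, 0, 0, 0.5, 0], [0.009, -0.002, 0, 0, 0, 0.8, 0], [0.009, -0.002, 0, 0, 0, 0.8, 0]]])

```text
t: 21.42
eef_pos: [0.4377, -0.0506, 0.0299]
tool_rot: [0.003, 0.839, 0.545, -0.004]
contact_force: [-3.5, -34.9, 5.1]
gripper_width: -0.002
grasp_force: 16.6
```

Request:
servo_tool(motion=[[[0.002, -0.001, 0, 0, 0, 0.2, 0], [0.004, -0.001, 0, 0, 0, 0.4, 0], [0.006, -0.002, 0, 0, 0, 0.6, 0], [0.006, -0.002, 0, 0, 0, 0.6, 0]]])

```text
t: 21.75
eef_pos: [0.4369, -0.0501, 0.0298]
tool_rot: [0.005, 0.854, 0.52, -0.006]
contact_force: [-6.0, -53.4, 8.0]
gripper_width: 0.003
grasp_force: 25.1
```

Request:
servo_tool(motion=[[[-0.006, 0.001, 0, 0, 0, -0.6, 0], [-0.015, 0.003, 0, 0, 0, -1.4, 0], [-0.04, 0.003, 0, 0, 0, -1.4, 0], [-0.04, 0.003, -0.04, 0, 0, -1.4, 0], [-0.04, 0.003, -0.2, 0, 0, -1.4, 0], [-0.04, 0.003, -0.2, 0, 0, -1.4, 0], [-0.04, 0.003, -0.2, 0, 0, -1.4, 0], [-0.04, 0.003, -0.2, 0, 0, -1.4, 0], [-0.04, 0.003, -0.2, 0, 0, -1.4, 0], [-0.04, 0.003, -0.2, 0, 0, -1.4, 0]]])

```text
t: 22.58
eef_pos: [0.4266, -0.0709, 0.2322]
tool_rot: [0.001, 0.816, 0.578, 0.002]
contact_force: [-0.3, 0.0, -0.8]
gripper_width: -0.004
grasp_force: 0.0
```

```bash
python3 - <<'E'
from h import *
r,m,u,v=handle(150)
ys,xs=np.nonzero(m[v-14:v+8,u-12:u+12]);y0=ys.min();top=xs[ys<=y0+3]
uc,vc=u-12+top.mean(),v-14+y0+2
for z in(.086,):
    p=w2j(ray(r,uc,vc,z))-[-.01,-.058];print(uc,vc,np.hypot(*p),np.degrees(np.arctan2(-p[1],p[0])))
i=pickle.load(open("d0.pkl","rb"))["scene"];p=w2j(ray(i,215+705/6-.4,195+248/6-.4,.086))-[-.01,-.058];print("init",np.hypot(*p),np.degrees(np.arctan2(-p[1],p[0])))
stem(j2w([0.0,.002]),(.055,.06,.065))
E
```

```text
guess px 256 234
218 .............................................................
220 .............................................................
222 .............................................................
224 .............................................................
226 .............................................................
228 ..........................#######............................
230 ..........................########...........................
232 ..........................########..............####.........
234 ..........................#######...............####...######
236 ..........................#######..............##############
238 ..........................#######........####################
240 ..........................###################################
242 .........................##################################..
244 .......................#############################.........
246 .......................######################....##..........
248 ........................##############.......................
250 .........................######..............................
252 .............................................................
255.23333333333332 229 0.10452684435159873 148.24635297608407
init 0.0995149019202589 43.92960738156604
z 0.055 [ 0.5882 -0.0264] jig [-0.4  2. ] res [-0.  0.]
z 0.06 [ 0.5875 -0.0265] jig [-0.8  1.4] res [-0. -0.]
z 0.065 [ 0.5884 -0.0253] jig [-1.   2.9] res [0. 0.]
tcp [ 0.4239 -0.0707  0.2286] jig [ -81.1 -147.8] F [ 0.   0.1 -0.4] t 22.7333
```

```bash
python3 -c "
from station import bot
print(bot.hand_in())"
```

```text
the job is handed in; nothing more can be done
None
```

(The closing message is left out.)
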